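# Turn the topping server with a finger until the tomato faces the pointer

### The job

Bring the tomato to the serving position: with a closed gripper's fingertip, gently push on the bare arms of the revolving topping server until the cup with the tomato stands centred over the brass pointer, then take the hand away. Only push: do not pinch or lift anything, keep your fingers off the cups and the food, and do not shift the server's foot or the things standing around it.

Things in the scene. Friction and masses are not known exactly. Their poses are not given: they have to be found in the camera images.
- server: free-standing revolving topping server, about 2.5 kg in all, held only by its own weight; round dark steel foot 140 mm across, at most 18 mm high beyond 22 mm from the axis and 14 mm beyond 55 mm; on it turns a bright steel cross with four cups, 165 mm overall radius. Origin: on the vertical turning axis at bench height. Its x axis points along the flat brass pointer
- hub (a point): centre of the cross, on the turning axis at arm height, 50 mm above the bench. Hub 22 mm radius, its small knob 90 mm above the bench. Four level round arms 10 mm thick, 90 degrees apart, each bare from 22 to 85 mm from the axis, then a cup (centre at 125 mm, in line with the arm). Its x axis points along the tomato cup's arm
- pointer_tip (a point): tip of the flat brass serving pointer, an arrow fixed to the foot, lying 6 mm above the bench and reaching radially out to 190 mm from the turning axis; the cups pass over it
- cross (a joint): turn of the cross on its foot, rad, growing anticlockwise seen from above; at 0 (and 2 pi and so on) the tomato cup stands exactly over the pointer. Turns either way (no stop within a whole turn of the start); friction of 0.1 N m keeps it where it is left: about 2 N at 55 mm from the axis starts it
- tomato_cup: steel cup at the end of one arm, holding a whole red tomato; outer radius 40 mm at the rim, rim 52 mm above the bench, the food stands up to 84 mm above the bench; origin on the cup's axis at its underside, 125 mm from the turning axis. This is the cup to bring to the pointer.
- lemon_cup: steel cup at the end of one arm, holding a yellow lemon; outer radius 40 mm at the rim, rim 52 mm above the bench, the food stands up to 70 mm above the bench; origin on the cup's axis at its underside, 125 mm from the turning axis. It lies 90 degrees anticlockwise (from above) of the tomato cup.
- garlic_cup: steel cup at the end of one arm, holding a garlic bulb; outer radius 40 mm at the rim, rim 52 mm above the bench, the food stands up to 78 mm above the bench; origin on the cup's axis at its underside, 125 mm from the turning axis. It is straight across the hub from the tomato cup.
- cheese_cup: steel cup at the end of one arm, holding a chunk of pale brown cheese; outer radius 40 mm at the rim, rim 52 mm above the bench, the food stands up to 66 mm above the bench; origin on the cup's axis at its underside, 125 mm from the turning axis. It lies 90 degrees clockwise (from above) of the tomato cup.
- spice_jar: spice jar with a dark lid, 45 mm across, 105 mm tall, standing near the topping server; origin at the centre of its underside. To be left alone.
- tin: low food tin, 75 mm across, 58 mm tall, standing near the topping server; origin at the centre of its underside. To be left alone.
- timer: white wind-up kitchen timer with a red grip bar, 68 mm across, 65 mm tall; origin at the centre of its underside. To be left alone.
- flour_dredger: grey flour shaker with a side handle, 74 x 109 mm, 104 mm tall; origin at its underside. To be left alone.
- pastry_brush: flat pastry brush with a wooden handle lying down, 214 x 44 x 16 mm; origin at its underside. To be left alone.

How it is judged:
By the outcome, as a careful person would: the job done as asked, in the order asked, and still so for the second after the job is handed in, with the robot touching nothing.
It also fails if it takes over 51 s, if anything falls off the work surface, if the arm or the gripper's body presses on something with over 40 N, if the wrist force passes 120 N, or if a joint passes its speed limit or range.

### The arm

A 6-joint arm with a two-finger parallel gripper is mounted at the origin on a cart in front of the work surface, level with it; the furniture and walls round the work are solid. World frame = base frame: x ahead of the robot, y to its left, z up, the work surface at z = 0. Lengths are in m, angles in rad, forces in N, time in s.
With the tool pointing down it reaches from about 0.375 to 0.975 m from the base axis. Payload 3.8 kg.
Tool frame: the origin (TCP) lies at the very end of the fingers, on their centre line; the grasp point (between the pads) lies bot.hold_point_z behind it (bot.hold_point_z is the distance from the TCP to the grasp point, in m); z points along the fingers, y is the line along which they close (so a half turn about z gives the same grasp; the last joint's range is limited). The gripper opens to 85 mm and grips with 20 to 120 N. Pads are 22 mm wide; open, the fingers measure 114 mm over their backs; the gripper's body (76 mm by 85 mm) begins 54 mm behind the grasp point. The pads swing forward as they close: fully open they stand 13 mm farther back than shut.
Start: joints at [1.264, 0.264, 1.604, -0, 1.274, -0.037], TCP at [0.18, 0.651, 0.231] pointing down, gripper open.
Joint ranges: [-2.63, 2.63], [-0.94, 2.18], [0.31, 2.57], [-1.31, 4.45], [0, 2.66], [-2.55, 2.55]. Speed limits (rad/s): [2.57, 2.57, 3.14, 3.14, 3.14, 3.14].

### API

Orientations are given as a rotation vector (axis times angle).
In Python, from workcell import bot, imaging, readout gives the robot as it stands (bot), with the cameras (imaging) and the readings (readout).
- The arm moves only by the shell command python3 jog.py 'ROWS' [OPENING] [FORCE]. ROWS is a JSON list of rows, 1 to 5 of them, each of 4 numbers: dx, dy, dz in m, then a turn about the tool's z in rad; each row shifts and turns the commanded pose from where the row before left it, along the tool's axes as they then stand; what a row does not reach is not made up. A row lasts 1/8 s, in which the tool goes at most 0.0625 m and 0.188 rad, less where a joint would pass 70% of its speed; a pose out of reach is approached as far as the arm can. OPENING is the opening from 0.0 (shut) to 1.0 (fully open), set as the command begins (- or left out keeps the last). The fingers move at their own pace and stop on an object; FORCE is the grip in N (left out, the last holds). Time passes only in rows, so rows that do not move let the fingers close. It prints the time, the measured TCP pose, the force, the opening and the grip force at its end.
- readout.read_state(): the state, without advancing time (a new reading comes with each control period).
- imaging.read_camera(name): name is "side" or "top" or "wrist"; returns the picture (400x640x3 uint8, red, green, blue); there is no depth.
- imaging.camera_info(name): a dict with "intrinsics" (3x3 intrinsics, pixels), "extrinsics" (4x4, takes a point from camera to world coordinates). Camera axes: x right, y down, z forward; pixel columns grow to the right and rows downward; lengths in m; the calibration is good to about 2 mm. A picture is of the moment at which its call begins: read the wrist's pose just before it. camera_info takes no time and is no camera call; for the wrist camera it gives the pose at the moment of the call.
- bot.finish_job(): hands the job in; it is judged then, once.
The state is a dict: "time": time; "q": joint angles; "joint_vel": joint speeds; "joint_torque": joint torques, N m; "tool_pos": TCP position; "tcp_rot": TCP orientation; "wrist_force": force on the tool from outside, world axes, zero at the start; "torque": the same for the moment, N m; "width": opening from 0.0 (shut) to 1.0 (fully open); "grip_force": force on a finger pad.
Only numpy, scipy, OpenCV 4.12 (cv2) and the standard library are available. Lean on these libraries where they do the work, as an engineer would, in place of code of your own. Each camera call takes 0.05 s, during which the arm holds its last target. There are 200 camera calls.

## Working session

There is one attempt and no reset: what is moved stays moved. The work goes in short steps, Python scripts to look and compute and a shell command to move; the robot and the scene stay as the last step left them, time stands still between calls to the robot, and variables do not carry over. Pictures are saved under pics/ and viewed, at most 13 in all, crops included, and the job is handed in when it is done.

```bash
mkdir -p pics; ls
python3 - <<'E'
from workcell import bot, imaging, readout
import cv2,numpy as np
for n in("top","side"):
    im=imaging.read_camera(n); cv2.imwrite(f"pics/{n}0.png",im[:,:,::-1])
    i=imaging.camera_info(n); print(n,np.round(i["intrinsics"],1).tolist(),np.round(i["extrinsics"],3).tolist())
s=readout.read_state(); print(s["time"],s["tool_pos"],s["tcp_rot"],s["width"],bot.hold_point_z)
E
```

```text
jog.py
pics
workcell.py
top [[442.3, 0.0, 313.9], [0.0, 442.3, 199.5], [0.0, 0.0, 1.0]] [[0.004, -0.986, 0.17, 0.289], [-1.0, -0.004, -0.001, 0.02], [0.002, -0.17, -0.986, 1.719], [0.0, 0.0, 0.0, 1.0]]
side [[411.2, 0.0, 320.6], [0.0, 411.2, 206.2], [0.0, 0.0, 1.0]] [[-0.998, 0.052, -0.044, 0.652], [0.067, 0.658, -0.75, 1.18], [-0.011, -0.751, -0.66, 1.084], [0.0, 0.0, 0.0, 1.0]]
0.1 [0.17971424 0.64996439 0.23007479] [-0.42253013 -3.11270105  0.00313632] 0.9979430585745973 0.0187
```

View pics/top0.png

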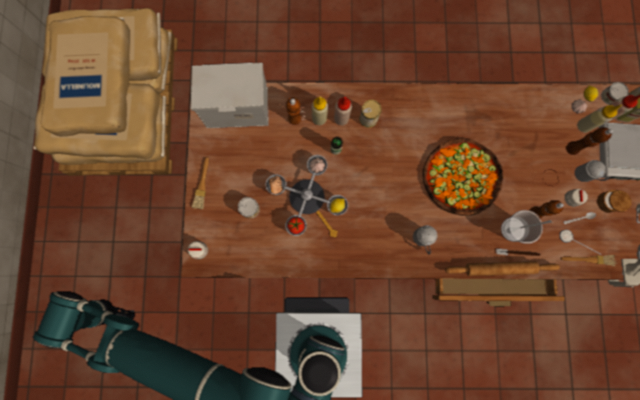

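View pics/side0.png

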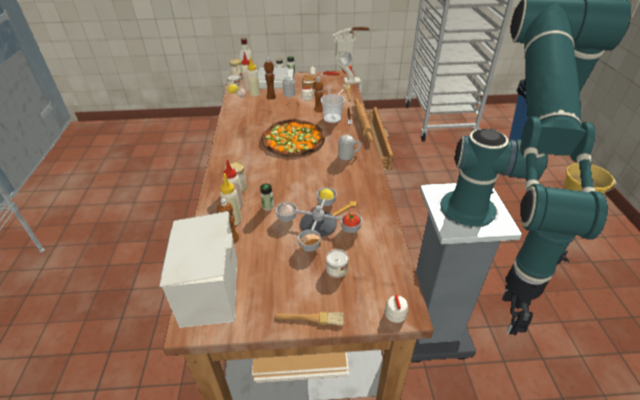

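The top view shows the hub near (306,197), the tomato at (296,226), the lemon at (338,205) and the pointer tip near (335,235). The turn needed is about +56° anticlockwise. The side view agrees. Next I'll measure these properly.

```bash
cat > h.py <<'E'
from workcell import bot, imaging, readout
import cv2,numpy as np
from scipy.spatial.transform import Rotation as R
def ray(i,u,v,z):
    K,T=np.array(i["intrinsics"]),np.array(i["extrinsics"])
    d=T[:3,:3]@np.linalg.solve(K,[u,v,1]); return T[:3,3]+d*(z-T[2,3])/d[2]
def proj(i,p):
    K,T=np.array(i["intrinsics"]),np.array(i["extrinsics"])
    c=K@(T[:3,:3].T@(np.asarray(p)-T[:3,3])); return c[:2]/c[2]
def blobs(im,lo,hi,amin=8):
    m=cv2.inRange(cv2.cvtColor(im,cv2.COLOR_RGB2HSV),np.array(lo),np.array(hi))
    n,l,s,c=cv2.connectedComponentsWithStats(m)
    return [(s[k,4],c[k],l==k) for k in range(1,n) if s[k,4]>=amin]
E
python3 - <<'E'
from h import *
im=cv2.imread("pics/top0.png"); c=cv2.resize(im[130:270,180:380],None,fx=4,fy=4,interpolation=cv2.INTER_CUBIC)
cv2.imwrite("pics/top0c.png",c)
i=imaging.camera_info("top"); rgb=im[:,:,::-1].copy()
for nm,lo,hi,z in(("red",(0,170,90),(8,255,255),.06),("yellow",(15,150,110),(35,255,255),.04)):
    for a,(u,v),m in blobs(rgb,lo,hi):
        if 180<u<380 and 140<v<260: print(nm,a,u,v,ray(i,u,v,z).round(3))
for u,v,z in((306,197,.05),(335,235,.006),(248,208,.06),(336,145,.1),(198,250,.06),(425,237,.1)): print(u,v,ray(i,u,v,z).round(3))
E
```

```text
red 23 292.95652173913044 219.95652173913044 [0.496 0.097 0.06 ]
red 127 297.09448818897636 226.6535433070866 [0.47  0.081 0.06 ]
red 12 194.5 249.0 [0.385 0.463 0.06 ]
yellow 144 201.85416666666666 182.98611111111111 [0.641 0.453 0.04 ]
yellow 156 337.7564102564103 205.4551282051282 [ 0.555 -0.073  0.04 ]
yellow 134 327.2985074626866 224.94776119402985 [ 0.48  -0.033  0.04 ]
306 197 [0.586 0.049 0.05 ]
335 235 [ 0.445 -0.064  0.006]
248 208 [0.541 0.268 0.06 ]
336 145 [ 0.778 -0.064  0.1  ]
198 250 [0.381 0.45  0.06 ]
425 237 [ 0.43  -0.389  0.1  ]
```

View pics/top0c.png

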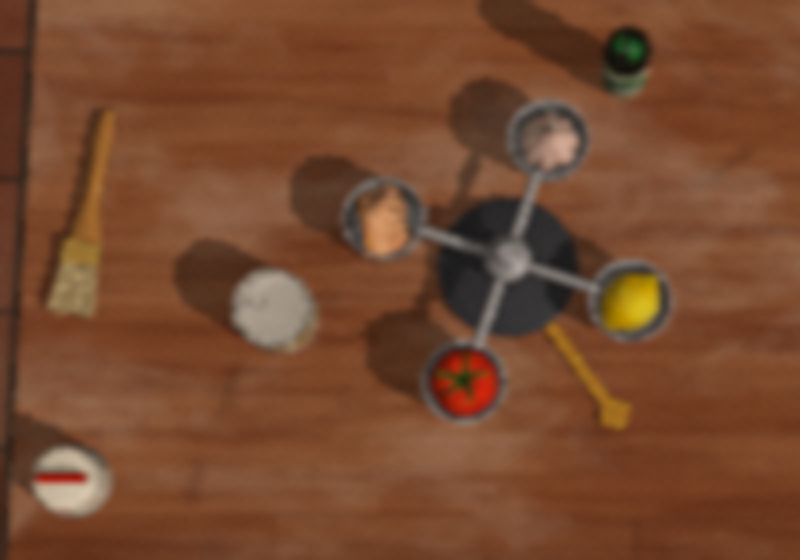

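The crop shows the cup centres at about garlic (548,141), cheese (383,217), lemon (631,300) and tomato (464,381). The hub is at (510,258) and the pointer tip at (614,425). The tin, 45 mm white lid, timer and jar are well outside the cross.

Run:
```python
from h import *
i=imaging.camera_info("top"); f=lambda u,v,z:ray(i,u/4+180-.4,v/4+130-.4,z)
C={n:f(*p,.052) for n,p in dict(g=(548,141),c=(383,217),l=(631,300),t=(464,381)).items()}
h=np.mean(list(C.values()),0); tip=f(614,425,.006)
print("hub",h.round(4))
for n,p in C.items(): d=p-h; print(n,p.round(3),np.hypot(*d[:2]).round(3),np.degrees(np.arctan2(d[1],d[0])).round(1))
d=tip-h; print("tip",tip.round(3),np.hypot(*d[:2]).round(3),np.degrees(np.arctan2(d[1],d[0])).round(1))
s=readout.read_state(); M=R.from_rotvec(s["tcp_rot"]).as_matrix()
print(M.round(3)); W=imaging.camera_info("wrist"); print((M.T@(np.array(W["extrinsics"])[:3,3]-s["tool_pos"])).round(3),(M.T@np.array(W["extrinsics"])[:3,:3]).round(2).tolist(),W["intrinsics"])
print("delta to hub xy in tool",(M.T@(np.array([h[0],h[1],s["tool_pos"][2]])-s["tool_pos"])).round(3))
```

```text
hub [0.5958 0.048  0.052 ]
g [0.712 0.009 0.052] 0.123 -18.7
c [0.636 0.167 0.052] 0.126 71.2
l [ 0.557 -0.071  0.052] 0.125 -108.3
t [0.478 0.087 0.052] 0.124 161.5
tip [ 0.441 -0.057  0.006] 0.187 -145.9
[[-0.964  0.267 -0.001]
 [ 0.267  0.964 -0.002]
 [ 0.    -0.002 -1.   ]]
[ 0.082  0.    -0.143] [[0.0, -0.95, -0.32], [1.0, -0.0, 0.0], [-0.0, -0.32, 0.95]] [[277.50688853   0.         317.14446236]
 [  0.         277.50688853 203.66888818]
 [  0.           0.           1.        ]]
delta to hub xy in tool [-0.562 -0.469  0.001]
```

The measured cup radii are 123 to 126 mm, against 125 mm given. The pointer tip comes out at 187 mm, against 190 mm. The turn needed is about +52.6°. I'll push the lemon arm anticlockwise from the gap by the pointer, hovering there first for a closer look.

```bash
python3 jog.py '[[-0.0437,-0.0435,0,0],[-0.0437,-0.0435,0,0],[-0.0437,-0.0435,0,0],[-0.0437,-0.0435,0,0],[-0.0437,-0.0435,0,0]]' 0
python3 jog.py '[[-0.0437,-0.0435,0,0],[-0.0437,-0.0435,0,0],[-0.0437,-0.0435,0,0],[-0.0437,-0.0435,0,0],[-0.0437,-0.0435,0,0]]'
python3 jog.py '[[-0.0437,-0.0435,0,0],[-0.0437,-0.0435,0,0],[0,0,0,0.18],[0,0,0,0.18],[0,0,0,0.18]]'
python3 jog.py '[[0,0,0,0.18],[0,0,0,0.18],[0,0,0,0.18],[0,0,0,0.18],[0,0,0,0.18]]'
python3 jog.py '[[0,0,0,0.18],[0,0,0,0],[0,0,0,0]]'
python3 - <<'E'
from h import *
i=imaging.camera_info("wrist"); im=imaging.read_camera("wrist"); cv2.imwrite("pics/w1.png",im[:,:,::-1])
s=readout.read_state(); print(s["tool_pos"],s["q"],R.from_rotvec(s["tcp_rot"]).as_matrix().round(3).tolist())
for p in((.5958,.048,.09),(.478,.087,.052),(.441,-.057,.006)): print(proj(i,p))
E
```

```text
time: 0.72
tool_pos: [0.333, 0.3807, 0.2309]
tcp_rot: [0.422, 3.113, -0.001]
wrist_force: [1.4, 1.2, 0.9]
width: 0.001
grip_force: 0.0
time: 1.35
tool_pos: [0.4856, 0.1129, 0.2311]
tcp_rot: [-0.423, -3.113, -0.0]
wrist_force: [0.5, 0.7, 0.3]
width: 0.002
grip_force: 0.0
time: 1.98
tool_pos: [0.5458, 0.0072, 0.2305]
tcp_rot: [-1.247, -2.882, 0.001]
wrist_force: [0.6, 0.2, 0.8]
width: -0.002
grip_force: 0.0
time: 2.6
tool_pos: [0.5458, 0.0077, 0.2307]
tcp_rot: [-2.376, -2.054, 0.001]
wrist_force: [-0.4, -0.2, -1.3]
width: -0.004
grip_force: 0.0
time: 2.98
tool_pos: [0.546, 0.0077, 0.231]
tcp_rot: [-2.543, -1.844, 0.001]
wrist_force: [0.3, 0.6, -0.4]
width: -0.001
grip_force: 0.0
[0.54606553 0.00768204 0.23105998] [-3.15279446e-02  2.05920227e-02  1.88045446e+00 -2.52433088e-05
  1.24094781e+00  2.85095197e-01] [[0.311, 0.95, -0.0], [0.95, -0.311, -0.0], [-0.0, -0.0, -1.0]]
[351.28663854 140.55646458]
[237.68225934 136.63763673]
[262.11373719 237.97677648]
```

View pics/w1.png

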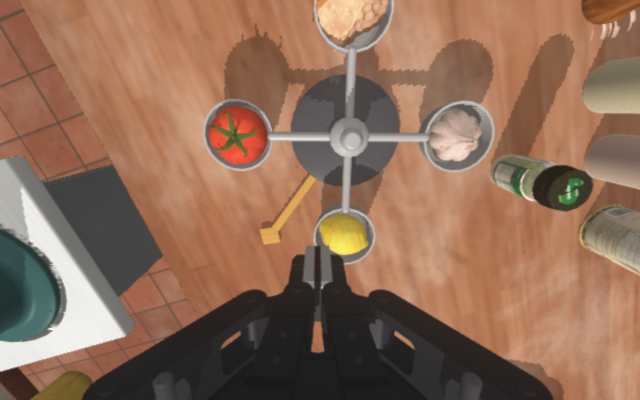

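The wrist view agrees with the prediction: tomato cup (238,135), garlic (459,135), lemon (345,235), knob (350,136), pointer head (268,236). The closed fingertips point at (318,250), and the gap is free. Next I'll fit the tomato angle and the pointer axis.

```bash
cat >> h.py <<'E'
def measure(im,i,rims,hub=None,box=(200,150,330,260)):
    """rims: approx (u,v) of cups; refine by Hough circles, pointer by brass mask. returns hub, tomato angle, pointer angle"""
    g=cv2.medianBlur(cv2.cvtColor(im,cv2.COLOR_RGB2GRAY),3)
    P=[]
    for u,v in rims:
        x,y=max(int(u)-50,0),max(int(v)-50,0); c=cv2.HoughCircles(g[y:y+100,x:x+100],cv2.HOUGH_GRADIENT,1.0,60,param1=120,param2=15,minRadius=26,maxRadius=40)
        c=c[0,0] if c is not None else (50,50,0); P.append(ray(i,c[0]+x,c[1]+y,.052)); print("rim",c[0]+x,c[1]+y,c[2],P[-1].round(4))
    b=[m for a,c,m in blobs(im,(12,140,100),(30,255,255),60) if box[0]<c[0]<box[2] and box[1]<c[1]<box[3]]
    m=max(b,key=np.sum); v,u=np.nonzero(m); Q=np.array([ray(i,a,c,.006)[:2] for a,c in zip(u,v)])
    return P,Q
E
python3 - <<'E'
from h import *
i=imaging.camera_info("wrist"); im=cv2.imread("pics/w1.png")[:,:,::-1].copy()
P,Q=measure(im,i,[(238,135),(459,135),(345,235)])
t,g,l=[p[:2] for p in P]; ang=lambda d:np.degrees(np.arctan2(d[1],d[0]))%360
print("mid tg",(t+g)/2,"knob",ray(i,350,136,.09),"dist",np.hypot(*(t-g)),"ang",ang(t-g),"lemon",ang(l-(t+g)/2))
h=(t+g)/2
vx,vy,x0,y0=cv2.fitLine(Q.astype(np.float32),cv2.DIST_L2,0,1e-4,1e-4).ravel()
print("npix",len(Q),"axis",ang((-abs(vx),vy*-np.sign(vx))),"centroid ang",ang(Q.mean(0)-h),"offset of axis from hub",(h-[x0,y0])@[-vy,vx],"max r",np.hypot(*(Q-h).T).max())
E
```

```text
rim 237.5 133.5 33.8 [0.4793 0.0903 0.052 ]
rim 454.5 135.5 33.8 [0.7114 0.0119 0.052 ]
rim 344.5 241.5 33.8 [ 0.556  -0.0766  0.052 ]
mid tg [0.59535843 0.05110523] knob [0.5959126  0.05264286 0.09      ] dist 0.2450008064795668 ang 161.34779741030408 lemon 252.881251508002
npix 919 axis 216.19029 centroid ang 217.3708909772122 offset of axis from hub 0.0028715872986534163 max r 0.19590201320023368
```

Hub is about (0.5955, 0.0505), the tomato arm about 161.4°, and the pointer between 214° and 216°. I'll descend into the gap and then approach the lemon arm.

```bash
python3 jog.py '[[0,0,0.045,0],[0,0,0.045,0],[0,0,0.045,0],[0,0,0.035,0],[0,0,0.026,0]]'
python3 jog.py '[[0,0.004,0,0],[0,0.004,0,0],[0,0.002,0,0],[0,0,0,0]]'
python3 - <<'E'
from h import *
im=imaging.read_camera("wrist"); cv2.imwrite("pics/w2.png",im[:,:,::-1])
E
```

```text
time: 3.65
tool_pos: [0.5452, 0.0077, 0.0333]
tcp_rot: [-2.543, -1.842, 0.003]
wrist_force: [0.8, -0.3, -0.3]
width: -0.002
grip_force: 0.0
time: 4.15
tool_pos: [0.5571, 0.0044, 0.0367]
tcp_rot: [2.545, 1.84, 0.003]
wrist_force: [0.3, -1.2, -0.6]
width: 0.003
grip_force: 0.0
```

View pics/w2.png

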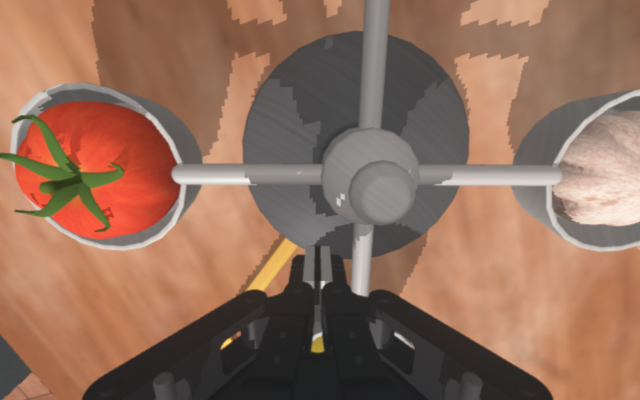

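The fingertip at (318,255) is right beside the lemon arm at (362,265), clear of the hub and cups. Starting the arc push.

```bash
python3 jog.py '[[-0.0011,0.0033,0,-0.06],[-0.0011,0.0033,0,-0.06],[-0.0011,0.0033,0,-0.06],[-0.0011,0.0033,0,-0.06],[-0.0011,0.0033,0,-0.06]]'
python3 jog.py '[[-0.0011,0.0033,0,-0.06],[-0.0011,0.0033,0,-0.06],[-0.0011,0.0033,0,-0.06],[-0.0011,0.0033,0,-0.06],[0,0,0,0]]'
python3 - <<'E'
from h import *
i=imaging.camera_info("wrist");im=imaging.read_camera("wrist"); cv2.imwrite("pics/w3.png",im[:,:,::-1])
s=readout.read_state(); print(s["wrist_force"],s["torque"],s["tool_pos"]); M=R.from_rotvec(s["tcp_rot"]).as_matrix(); print("tool y ang",np.degrees(np.arctan2(M[1,1],M[0,1])), "hub in tool",M.T@(np.array([.5955,.0505,.035])-s["tool_pos"]))
t=imaging.read_camera("top"); cv2.imwrite("pics/t3.png",t[:,:,::-1]); j=imaging.camera_info("top")
for a,(u,v),m in blobs(t,(0,170,90),(8,255,255),60): print(a,u,v,ray(j,u,v,.06))
E
```

```text
time: 4.82
tool_pos: [0.5699, -0.0042, 0.0354]
tcp_rot: [-2.239, -2.202, 0.002]
wrist_force: [-1.1, -1.2, 0.2]
width: -0.0
grip_force: 1.0
time: 5.45
tool_pos: [0.584, -0.0077, 0.0354]
tcp_rot: [-1.964, -2.452, 0.0]
wrist_force: [-0.8, -0.8, 0.4]
width: -0.001
grip_force: 0.3
[-0.69723527 -0.85453355 -0.6685134 ] [-0.077784    0.11262072  0.00260234] [ 0.58402493 -0.00757401  0.03541532]
tool y ang 12.596074096478032 hub in tool [0.05417384 0.02386349 0.0004115 ]
65 88.6 1.6 [1.39739563 0.94993315 0.06      ]
243 179.5679012345679 10.238683127572017 [1.3604739  0.57332516 0.06      ]
92 371.0869565217391 3.7065217391304346 [ 1.39424197 -0.21369951  0.06      ]
470 430.6446808510638 10.619148936170212 [ 1.36437745 -0.45797872  0.06      ]
399 459.12280701754383 7.784461152882206 [ 1.3777939  -0.57575281  0.06      ]
107 481.9626168224299 5.121495327102804 [ 1.39034174 -0.670541    0.06      ]
200 593.815 12.78 [ 1.35830311 -1.12843792  0.06      ]
595 616.6689075630252 10.411764705882353 [ 1.36948003 -1.22367396  0.06      ]
121 636.7520661157025 9.75206611570248 [ 1.37290587 -1.30676
[... 4247 characters left out ...]
63  0.06      ]
204 477.0980392156863 381.3480392156863 [-0.07911126 -0.56475522  0.06      ]
69 21.681159420289855 394.05797101449275 [-0.12781099  1.04820595  0.06      ]
209 45.79425837320574 393.9282296650718 [-0.12705903  0.96312981  0.06      ]
228 77.67543859649123 394.6622807017544 [-0.12908269  0.8503228   0.06      ]
363 191.43526170798899 394.0027548209366 [-0.12537583  0.44861036  0.06      ]
80 267.6625 393.75 [-0.12352048  0.17910739  0.06      ]
184 372.4076086956522 395.5271739130435 [-0.12805933 -0.19144224  0.06      ]
104 437.90384615384613 395.58653846153845 [-0.12738854 -0.42321254  0.06      ]
168 488.2797619047619 394.4404761904762 [-0.122894   -0.60180237  0.06      ]
```

View pics/w3.png

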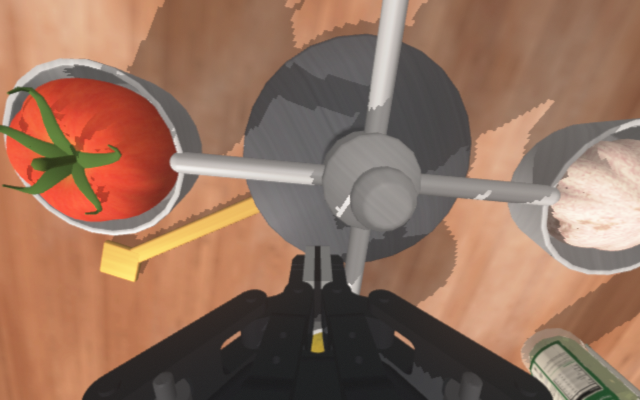

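The cross has turned about 27° and the foot looks unmoved. The tomato arm runs (178,162) to (320,173) and the pointer runs from (255,208) to its head near (120,262). Next I'll measure the remaining turn.

```bash
cat > m.py <<'E'
from h import *
def brass(im,i):
    m=max((m for a,c,m in blobs(im,(15,140,90),(30,255,255),60) if c[1]<330),key=np.sum)
    v,u=np.nonzero(m); Q=np.array([ray(i,a,c,.006)[:2] for a,c in zip(u,v)]); return Q
ang=lambda d:np.degrees(np.arctan2(d[1],d[0]))%360
E
python3 - <<'E'
from m import *
i=imaging.camera_info("wrist"); im=cv2.imread("pics/w3.png")[:,:,::-1].copy()
a,b=ray(i,182,163,.05),ray(i,315,174,.05); c,d=ray(i,425,183,.05),ray(i,553,196,.05)
print("arm t",ang((a-b)[:2]),"garlic",ang((c-d)[:2]),"t-g",ang((a-d)[:2]),"len",np.hypot(*(a-d)[:2]),"mid",((a+d)/2).round(4))
h=(a+d)[:2]/2
Q=brass(im,i); vx,vy,x0,y0=cv2.fitLine(Q.astype(np.float32),cv2.DIST_L2,0,1e-4,1e-4).ravel()
r=np.hypot(*(Q-h).T); print("n",len(Q),"axis",ang((-abs(vx),-vy*np.sign(vx))),"centroid",ang(Q.mean(0)-h),"offs",(h-[x0,y0])@[-vy,vx],"rmax",r.max())
for lo,hi in((.08,.1),(.1,.12),(.12,.14),(.14,.16),(.16,.175),(.175,.2)):
    k=(r>lo)&(r<hi); print(lo,k.sum(),ang(Q[k].mean(0)-h).round(2))
E
```

```text
arm t 187.78027967977843 garlic 186.70417805539608 t-g 187.41341280096478 len 0.1773538449785877 mid [0.5986 0.0481 0.05  ]
n 3122 axis 214.40921 centroid 215.01234544796466 offs 0.0014218407975885722 rmax 0.19616515965843753
0.08 507 215.09
0.1 489 215.25
0.12 477 215.37
0.14 389 215.2
0.16 452 215.1
0.175 605 214.52
```

```bash
python3 jog.py '[[-0.0013,0.0033,0,-0.06],[-0.0013,0.0033,0,-0.06],[-0.0013,0.0033,0,-0.06],[-0.0013,0.0033,0,-0.06],[-0.0013,0.0033,0,-0.06]]'
python3 jog.py '[[-0.0009,0.0022,0,-0.04],[-0.0004,0.0011,0,-0.02],[0,0,0,0]]'
python3 - <<'E'
from h import *
i=imaging.camera_info("wrist");im=imaging.read_camera("wrist"); cv2.imwrite("pics/w4.png",im[:,:,::-1])
s=readout.read_state();M=R.from_rotvec(s["tcp_rot"]).as_matrix(); print("tool y ang",np.degrees(np.arctan2(M[1,1],M[0,1])), "hub in tool",M.T@(np.array([.597,.049,.035])-s["tool_pos"]))
E
```

```text
time: 6.18
tool_pos: [0.6014, -0.0083, 0.0353]
tcp_rot: [-1.572, -2.719, 0.001]
wrist_force: [-1.4, -1.6, 0.3]
width: -0.002
grip_force: 1.0
time: 6.55
tool_pos: [0.6053, -0.0076, 0.0353]
tcp_rot: [1.493, 2.764, -0.0]
wrist_force: [-1.4, -1.2, 0.3]
width: 0.002
grip_force: 0.6
tool y ang 33.25013974660659 hub in tool [0.05189627 0.02409566 0.0003305 ]
```

View pics/w4.png

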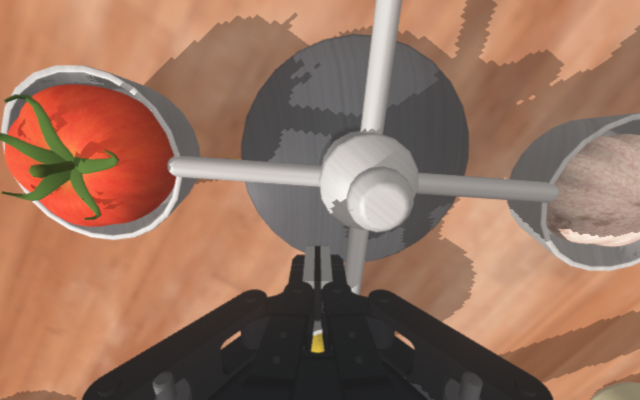

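Tomato arm now runs (175,166) to (320,175). The pointer is hidden under the arm and cup, with its tip off-frame. I'll compute the arm angle, and check with the top view.

Run:
```python
from m import *
i=imaging.camera_info("wrist")
a,d=ray(i,180,166.5,.05),ray(i,551,190.5,.05); h=(a+d)[:2]/2
print("t-g",ang((a-d)[:2]),"arm",ang((a-ray(i,315,175,.05))[:2]),h,np.hypot(*(a-d)[:2]))
for r in(.07,.085,.19): print(r,proj(i,[h[0]+r*np.cos(np.radians(214.7)),h[1]+r*np.sin(np.radians(214.7)),.006]))
t=imaging.read_camera("top"); cv2.imwrite("pics/t4c.png",cv2.resize(t[130:270,220:380,::-1],None,fx=4,fy=4,interpolation=cv2.INTER_CUBIC))
```

```text
t-g 209.46458795974212 arm 209.5662068371336 [0.59790166 0.04900038] 0.17639670309832928
0.07 [243.71192807 164.90946121]
0.085 [219.76417322 165.51467688]
0.19 [ 52.95486596 169.73033749]
```

View pics/t4c.png

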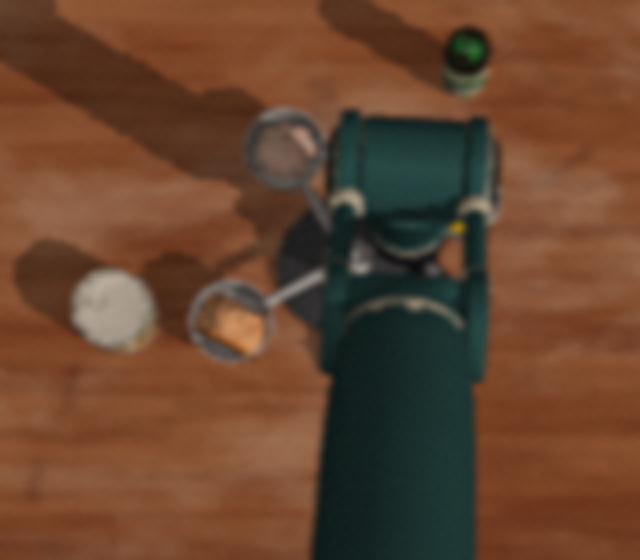

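The cross is at 209.5° and the pointer at about 214.7°. The arm hides the pointer from above. I'll push the remaining ~0.085 rad slowly, back away, rise and check.

```bash
python3 jog.py '[[-0.0005,0.0012,0,-0.022],[-0.0005,0.0012,0,-0.022],[-0.0005,0.0012,0,-0.022],[-0.0004,0.001,0,-0.018],[0,0,0,0]]'
python3 jog.py '[[0,-0.006,0,0],[0,-0.006,0,0],[0,0,-0.04,0],[0,0,-0.06,0],[0,0,-0.06,0]]'
python3 jog.py '[[0,0,-0.04,0],[0,0,0,0],[0,0,0,0]]'
python3 - <<'E'
from h import *
i=imaging.camera_info("wrist");im=imaging.read_camera("wrist"); cv2.imwrite("pics/w5.png",im[:,:,::-1])
E
```

```text
time: 7.28
tool_pos: [0.6105, -0.0063, 0.0353]
tcp_rot: [1.374, 2.825, 0.0]
wrist_force: [-0.0, -1.4, -0.9]
width: -0.001
grip_force: 0.5
time: 7.9
tool_pos: [0.5999, -0.014, 0.1964]
tcp_rot: [-1.375, -2.824, 0.0]
wrist_force: [0.2, -0.4, 0.3]
width: -0.003
grip_force: 0.0
time: 8.28
tool_pos: [0.6, -0.0139, 0.2345]
tcp_rot: [-1.375, -2.824, 0.0]
wrist_force: [-0.8, 0.3, -0.7]
width: -0.001
grip_force: 0.0
```

View pics/w5.png

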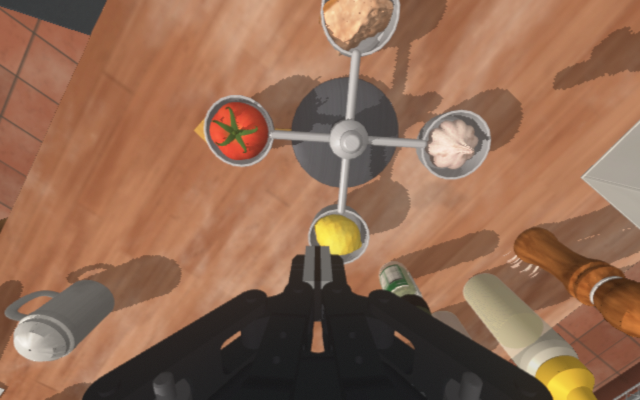

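The tomato cup at (238,131) nearly covers the pointer. Its tip shows at (195,130), just beyond the cup. Now a precise measure.

Run:
```python
from m import *
i=imaging.camera_info("wrist"); im=cv2.imread("pics/w5.png")[:,:,::-1].copy()
g=im.astype(int); sat=g.max(2)-g.min(2); m=((sat<45)&(g.min(2)>105))
def arm(c0,c1):
    P=[]
    for c in range(c0,c1):
        r=np.nonzero(m[115:165,c])[0]+115
        if 3<=len(r)<14: P.append(ray(i,c,r.mean(),.053)[:2])
    return np.array(P)
A,B=arm(276,325),arm(373,418); P=np.r_[A,B]; print(len(A),len(B))
vx,vy,x0,y0=cv2.fitLine(P.astype(np.float32),cv2.DIST_HUBER,0,1e-4,1e-4).ravel(); print("cross line",ang((-abs(vx),-vy*np.sign(vx))), "A",A[[0,-1]].round(4).tolist())
k=ray(i,348.5,138.5,.09)[:2]; e=ray(i,275,133.5,.05);f=ray(i,421,143,.05); h=(e+f)[:2]/2
print("knob",k,"mid ends",h,"dist of hub line",(k-[x0,y0])@[-vy,vx])
b=np.nonzero(cv2.inRange(cv2.cvtColor(im,cv2.COLOR_RGB2HSV),np.array([12,110,100]),np.array([32,255,255]))[110:150,185:212])
u,v=b[1]+185,b[0]+110; 
T=ray(i,u.min(),v[u==u.min()].mean(),.006); print("brass n",len(u),u.min(),u.max(),v.min(),v.max(),"tip",T,ang(T[:2]-h),np.hypot(*(T[:2]-h)),"knobref",ang(T[:2]-k))
cv2.imwrite("pics/w5c.png",cv2.resize(im[90:190,170:370,::-1],None,fx=4,fy=4,interpolation=cv2.INTER_CUBIC))
```

```text
40 43
cross line 214.61684 A [[0.5282, 0.0022], [0.5734, 0.0327]]
knob [0.5907036  0.04930452] mid ends [0.59616345 0.0491555 ] dist of hub line 0.003650951025861987
brass n 142 193 206 118 143 tip [ 0.43734838 -0.06649601  0.006     ] 216.06266683540278 0.19646246531312034 knobref 217.0569309196953
```

View pics/w5c.png

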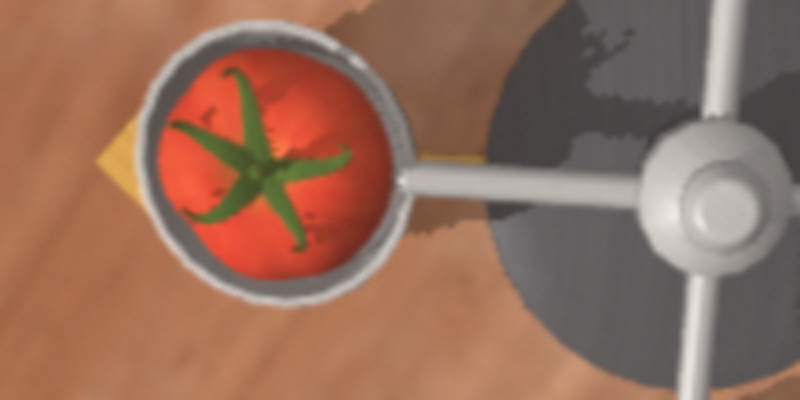

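The crop shows the arrow tip at (98,162), with the head visible on both sides of the cup and a sliver of shaft above the arm. The camera looks at this obliquely. I'll place it over the pointer line, with its tilt along the line, so sideways parallax vanishes.

```bash
python3 jog.py '[[0.021,-0.0547,0,0],[0.021,-0.0547,0,0],[0.021,-0.0547,0,0],[0,0,0,0.1815],[0,0,0,0.1815]]'
python3 jog.py '[[0,0,0,0.1815],[0,0,0,0.1815],[0,0,0,0.1815],[0,0,0,0.1815],[0,0,0,0.1815]]'
python3 jog.py '[[0,0,0,0.1815],[0,0,0,0.1815],[0,0,0,0],[0,0,0,0]]'
python3 - <<'E'
from h import *
i=imaging.camera_info("wrist");im=imaging.read_camera("wrist"); cv2.imwrite("pics/w6.png",im[:,:,::-1])
for r,z in((0,.09),(.125,.052),(.19,.006)): print(proj(i,[.597+r*np.cos(np.radians(214.7)),.049+r*np.sin(np.radians(214.7)),z]))
cv2.imwrite("pics/w6c.png",cv2.resize(im[0:280,180:460,::-1],None,fx=2.14,fy=2.14,interpolation=cv2.INTER_CUBIC))
E
```

```text
time: 8.95
tool_pos: [0.4305, -0.0655, 0.2329]
tcp_rot: [-1.869, -2.521, 0.002]
wrist_force: [0.1, -0.5, -0.1]
width: -0.006
grip_force: 0.0
time: 9.57
tool_pos: [0.4313, -0.0652, 0.2328]
tcp_rot: [-2.784, -1.448, 0.005]
wrist_force: [-0.2, 0.1, -0.4]
width: -0.004
grip_force: 0.0
time: 10.07
tool_pos: [0.432, -0.0654, 0.234]
tcp_rot: [-2.998, -0.936, 0.003]
wrist_force: [0.8, 0.5, -0.4]
width: -0.003
grip_force: 0.0
[316.89893773 -37.74386841]
[317.05896427 116.69299522]
[317.15340046 166.36978635]
```

View pics/w6c.png

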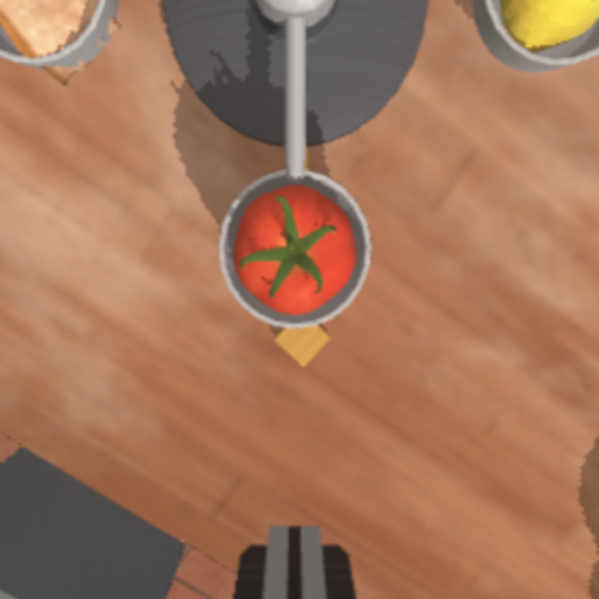

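Clear now: the hub/arm is at u≈296.5, the cup centre at (295,249), and the arrow tip at (303,366). The pointer is slightly further anticlockwise than the cup. Quantifying that next.

Run:
```python
from m import *
i=imaging.camera_info("wrist"); im=cv2.imread("pics/w6.png")[:,:,::-1].copy()
c=lambda u,v,z:ray(i,u/2.14+180-.25,v/2.14-.25,z)[:2]
a,b=c(297,25,.053),c(294.5,165,.053); cup=c(295,249,.052); 
print("arm dir",ang(b-a),np.hypot(*(b-a)))
Q=np.array([ray(i,u,v,.006)[:2] for v,u in zip(*np.nonzero(cv2.inRange(cv2.cvtColor(im,cv2.COLOR_RGB2HSV)[150:180,295:345],np.array([14,130,110]),np.array([30,255,255]))))]) if 0 else None
tip=c(303,366,.006); hd=(c(275,340,.006)+c(331,340,.006))/2
for nm,h in(("est",np.array([.597,.049])),("cup-.125",cup-.125*np.array([np.cos(np.radians(ang(b-a))),np.sin(np.radians(ang(b-a)))]))):
    print(nm,h,"cup",ang(cup-h),np.hypot(*(cup-h)),"tip",ang(tip-h),np.hypot(*(tip-h)),"head",ang(hd-h))
fl,fr=c(163,10,.014),c(428,10,.014); print("foot mid",(fl+fr)/2)
```

```text
arm dir 213.54447574171235 0.0597232546243011
est [0.597 0.049] cup 215.10895968863596 0.12415932103232384 tip 216.43640757832054 0.19595345131938183 head 216.5748241326459
cup-.125 [0.59961239 0.04666487] cup 213.54447574171235 0.12499999999999997 tip 215.43717262769795 0.19669817261975078 head 215.483567698099
foot mid [0.59223377 0.04426957]
```

The deficit is about 1.5° (0.027 rad). I'll retrace exactly to the last contact pose and push 0.027 rad further.

```bash
python3 jog.py '[[0,0,0,-0.1815],[0,0,0,-0.1815],[0,0,0,-0.1815],[0,0,0,-0.1815],[0,0,0,-0.1815]]'
python3 jog.py '[[0,0,0,-0.1815],[0,0,0,-0.1815],[0,0,0,-0.1815],[0,0,0,-0.1815],[-0.021,0.0547,0,0]]'
python3 jog.py '[[-0.021,0.0547,0,0],[-0.021,0.0547,0,0],[0,0,0,0],[0,0,0,0]]'
```

```text
time: 10.75
tool_pos: [0.4326, -0.0655, 0.2351]
tcp_rot: [-2.279, -2.161, 0.0]
wrist_force: [-0.1, 0.0, -0.0]
width: 0.005
grip_force: 0.0
time: 11.38
tool_pos: [0.4866, -0.0489, 0.2348]
tcp_rot: [-1.372, -2.825, 0.002]
wrist_force: [1.4, -0.2, 1.4]
width: -0.0
grip_force: 0.0
time: 11.88
tool_pos: [0.6, -0.0139, 0.2343]
tcp_rot: [-1.372, -2.824, 0.002]
wrist_force: [0.0, 0.2, 0.8]
width: -0.0
grip_force: 0.0
```

Exactly back at (0.600, -0.0139, 0.234). Now descend, make contact and push the last bit.

```bash
python3 jog.py '[[0,0,0.05,0],[0,0,0.05,0],[0,0,0.05,0],[0,0,0.03,0],[0,0,0.02,0]]'
python3 jog.py '[[0,0.005,0,0],[0,0.004,0,0],[0,0.002,0,0],[0,0.001,0,0],[0,0,0,0]]'
python3 jog.py '[[-0.0002,0.0005,0,-0.009],[-0.0002,0.0005,0,-0.009],[-0.0002,0.0005,0,-0.009],[0,0,0,0]]'
```

```text
time: 12.5
tool_pos: [0.5987, -0.0144, 0.0343]
tcp_rot: [-1.374, -2.823, 0.001]
wrist_force: [0.8, 0.1, -0.2]
width: 0.003
grip_force: 0.0
time: 13.12
tool_pos: [0.6107, -0.0064, 0.0358]
tcp_rot: [1.374, 2.824, 0.001]
wrist_force: [0.9, -0.3, 0.8]
width: -0.002
grip_force: 0.0
time: 13.62
tool_pos: [0.6116, -0.006, 0.0352]
tcp_rot: [-1.336, -2.843, 0.0]
wrist_force: [-1.5, -0.4, 1.2]
width: -0.001
grip_force: 0.8
```

```bash
python3 jog.py '[[0,-0.006,0,0],[0,-0.006,0,0],[0,0,-0.05,0],[0,0,-0.06,0],[0,0,-0.06,0]]'
python3 jog.py '[[0,0,-0.03,0],[0.021,-0.0547,0,0],[0.021,-0.0547,0,0],[0.021,-0.0547,0,0],[0,0,0,0.18]]'
python3 jog.py '[[0,0,0,0.185],[0,0,0,0.185],[0,0,0,0.185],[0,0,0,0.185],[0,0,0,0.185]]'
python3 jog.py '[[0,0,0,0.185],[0,0,0,0.185],[0,0,0,0.185],[0,0,0,0],[0,0,0,0]]'
python3 - <<'E'
from m import *
i=imaging.camera_info("wrist");im=imaging.read_camera("wrist"); cv2.imwrite("pics/w7.png",im[:,:,::-1])
hsv=cv2.cvtColor(im,cv2.COLOR_RGB2HSV)
# same measurement on both pictures, in pixels: arm centre per row, rim circle, arrowhead centre per row
for f in("w6","w7"):
    p=cv2.imread(f"pics/{f}.png"); g=p.astype(int); sat=g.max(2)-g.min(2)
    for r in(20,40,60,74):
        k=np.nonzero((sat[r,300:340]<40)&(g[r,300:340].min(1)>115))[0]+300; print(f,"arm",r,k.mean() if len(k) else None,len(k))
    c=cv2.HoughCircles(cv2.medianBlur(cv2.cvtColor(p,cv2.COLOR_BGR2GRAY),3)[60:170,260:380],cv2.HOUGH_GRADIENT,1,100,param1=120,param2=15,minRadius=30,maxRadius=40); print("rim",c[0,0]+[260,60,0])
    h=cv2.cvtColor(p,cv2.COLOR_BGR2HSV)
    m=cv2.inRange(h,np.array([14,150,150]),np.array([30,255,255])); print("head rows",[(r,(np.nonzero(m[r,290:350])[0]+290).mean().round(1),int((m[r,290:350]>0).sum())) for r in range(154,174) if m[r,290:350].any()])
    o=np.array([180,0]); 
cv2.imwrite("pics/w7c.png",cv2.resize(im[0:280,180:460,::-1],None,fx=2.14,fy=2.14,interpolation=cv2.INTER_CUBIC))
E
```

```text
time: 14.25
tool_pos: [0.6019, -0.0139, 0.2067]
tcp_rot: [-1.337, -2.843, 0.0]
wrist_force: [0.6, -0.5, -0.4]
width: -0.001
grip_force: 0.0
time: 14.88
tool_pos: [0.4317, -0.0705, 0.2343]
tcp_rot: [-1.595, -2.705, 0.001]
wrist_force: [-0.1, -0.2, 0.1]
width: -0.0
grip_force: 0.0
time: 15.5
tool_pos: [0.4356, -0.0699, 0.2352]
tcp_rot: [2.635, 1.71, 0.001]
wrist_force: [-0.7, -0.4, -0.6]
width: -0.002
grip_force: 0.0
time: 16.12
tool_pos: [0.4358, -0.0699, 0.2353]
tcp_rot: [2.999, 0.937, 0.0]
wrist_force: [0.3, 0.5, -0.4]
width: -0.001
grip_force: 0.0
w6 arm 20 318.0 9
w6 arm 40 318.0 9
w6 arm 60 318.0 9
w6 arm 74 318.0 9
rim [318.5        115.5         34.90000153]
head rows [(154, np.float64(322.2), 15), (155, np.float64(321.0), 21), (156, np.float64(321.0), 23), (157, np.float64(321.0), 25), (158, np.float64(320.5), 26), (159, np.float64(320.0), 25), (160, np.float64(320.0), 23), (161, np.float64(320.5), 20), (162, np.float64(320.5), 18), (163, np.float64(321.0), 17), (164, np.float64(321.0), 15), (165, np.float64(321.0), 13), (166, np.float64(321.0), 11), (167, np.float64(321.0), 9), (168, np.float64(321.0), 7), (169, np.float64(321.0), 5), (170, np.float64(321.0), 3)]
w7 arm 20 313.0 9
w7 arm 40 313.0 9
w7 arm 60 313.5 8
w7 arm 74 313.5 8
rim [311.5        116.5         34.90000153]
head rows [(154, np.float64(322.5), 6), (155, np.float64(316.5), 20), (156, np.float64(316.5), 22), (157, np.float64(316.5), 24), (158, np.float64(316.5), 26), (159, np.float64(316.0), 25), (160, np.float64(315.5), 24), (161, np.float64(315.5), 22), (162, np.float64(315.5), 20), (163, np.float64(315.5), 18), (164, np.float64(316.0), 15), (165, np.float64(316.0), 13), (166, np.float64(316.0), 11), (167, np.float64(316.0), 9), (168, np.float64(316.5), 8), (169, np.float64(316.5), 6), (170, np.float64(316.5), 4), (171, np.float64(316.0), 1)]
```

View pics/w7c.png

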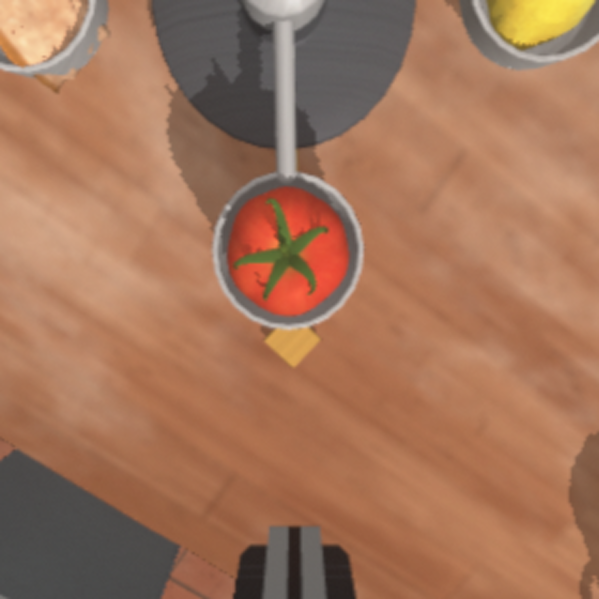

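Now the arm runs (284,25) to (288,165), the cup centre is (288,250) and the tip is (292,366). All are nearly collinear. I'll do the same calculation with subpixel centroids.

```bash
cat > m7.py <<'E'
from m import *
import sys
# camera pose per picture: wrist camera fixed in tool frame -> rebuild from current camera for w7; w6 not needed
def run(f,i):
    p=cv2.imread(f"pics/{f}.png"); g=p.astype(float); sat=g.max(2)-g.min(2); S=[]
    for r in range(16,76,3):
        w=np.clip((g[r,300:330].min(1)-70),0,None)*(sat[r,300:330]<50); u=np.arange(300,330)
        k=np.argmax(w); lo,hi=max(k-9,0),k+10; bright=(g[r,300:330].min(1)>105)&(sat[r,300:330]<45); b=u[bright]
        if 6<len(b)<14: S.append(ray(i,b.mean(),r,.053)[:2])
    S=np.array(S,np.float32); vx,vy,x0,y0=cv2.fitLine(S,cv2.DIST_HUBER,0,1e-4,1e-4).ravel()
    if vx>0: vx,vy=-vx,-vy
    m=cv2.inRange(cv2.cvtColor(p,cv2.COLOR_BGR2HSV),np.array([14,150,150]),np.array([30,255,255]))
    H=np.array([ray(i,(np.nonzero(m[r,290:350])[0]+290).mean(),r,.006)[:2] for r in range(158,170)]).mean(0)
    d=(H-[x0,y0])@[-vy,vx]; print(f,len(S),"arm",ang((vx,vy)),"head lateral from arm line mm",d*1e3,"deg",np.degrees(d/.178))
run("w7",imaging.camera_info("wrist"))
E
python3 m7.py
python3 - <<'E'
from m import *
i=imaging.camera_info("wrist"); c=lambda u,v,z:ray(i,u/2.14+180-.25,v/2.14-.25,z)[:2]
cup=c(288,249.5,.052); hd=(c(264.5,340,.006)+c(320,340,.006))/2; tip=c(292.5,367,.006)
for h in([.597,.049],[.5996,.0467],[.5955,.0505],[.5985,.047]): print(h,"cup",ang(cup-h),np.hypot(*(cup-h)),"tip",ang(tip-h),"head",ang(hd-h))
E
```

```text
w7 20 arm 215.55093 head lateral from arm line mm 0.7641358896332967 deg 0.24596495196888976
[0.597, 0.049] cup 216.14880365360528 0.12379692432997241 tip 216.24318129878446 head 216.3480849241641
[0.5996, 0.0467] cup 214.5891600575351 0.12458581318174573 tip 215.25559305786646 head 215.26561225275697
[0.5955, 0.0505] cup 217.1213738786887 0.12348830956310786 tip 216.85692727652503 head 217.02103886700647
[0.5985, 0.047] cup 214.99229458683055 0.1238536171325531 tip 215.51270683704684 head 215.54745394089065
```

The residual is about 0.2°, under 1 mm at the cup. The hand is clear at 0.235 m, so I'm handing in.

```bash
python3 -c "
from workcell import bot, imaging, readout
print(bot.finish_job())"
```

```text
the job is handed in; nothing more can be done
None
```

The job is handed in: I pushed only the bare lemon arm, and the tomato cup now stands over the brass pointer, measured about 0.2° (under 1 mm) off the arm line, or up to 0.7° with other hub estimates; the hand is well clear, and the foot and things around it looked unmoved.

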